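# Service the bench air filter: unpin the flap, draw out the cassette, show it

## Robot

A 6-joint arm with a two-finger parallel gripper is mounted at the origin on a cart in front of the work surface, level with it; the furniture and walls round the work are solid. World frame = base frame: x ahead of the robot, y to its left, z up, the work surface at z = 0. Lengths are in mm, angles in rad, forces in N, time in s.
With the tool pointing down it reaches from about 375 to 975 mm from the base axis. Payload 3.8 kg.
Tool frame: the origin (TCP) lies on the centre line of the jaws, within the pads' length; the fingertips stand 11 mm ahead of it and the grasp point (between the pads) lies 8 mm behind it; z points along the fingers, y is the line along which they close (so a half turn about z gives the same grasp; the last joint's range is limited). The gripper opens to 85 mm and grips with 20 to 120 N. Pads are 22 mm wide; open, the fingers measure 114 mm over their backs; the gripper's body (76 mm by 85 mm) begins 54 mm behind the grasp point. The pads swing forward as they close: fully open they stand 13 mm farther back than shut.
Start: joints at [-1.187, 0.264, 1.604, -0, 1.274, -0.037], TCP at [275.725, -616.111, 211.48] pointing down, gripper open.
Joint ranges: [-2.63, 2.63], [-0.94, 2.18], [0.31, 2.57], [-1.31, 4.45], [0, 2.66], [-2.55, 2.55]. Speed limits (rad/s): [2.57, 2.57, 3.14, 3.14, 3.14, 3.14].

## Interface

Orientations are given as a rotation vector (axis times angle).
In Python, from plant import r gives the robot as it stands.
- The arm moves only by the tool drive_tool, never from a script. Its argument "plan" is one flat list of numbers, 7 for each row, row after row: the shift along the world's x, y, z scaled (see below), then the turn, a rotation vector about the world's x, y, z scaled (see below), then the finger opening in mm, from 0 to 85.4. A call has 1 to 5 rows; each row shifts and turns the commanded pose from where the row before left it; what a row does not reach is not made up. The controller multiplies each number of a shift by 0.05 m and each number of a turn by 2 pi rad. A row lasts 1/10 s, in which the tool goes at most 50 mm and 8.59 degrees, less where a joint would pass 70% of its speed; a pose out of reach is approached as far as the arm can. A call with a number of a shift or a turn outside -1 to 1 is refused whole. A call with a gripper value outside its range is refused whole. The fingers move at their own pace and stop on an object; "newtons" is the grip in N (left out, the last holds). Time passes only in rows, so rows that do not move let the fingers close. It gives the time, the measured TCP pose, the force, the opening and the grip force at its end, in the units of the state.
- r.get_obs(): the state, without advancing time (a new reading comes with each control period).
- r.capture(name): name is "scene" or "top" or "wrist"; returns a dict with "pixels" (420x560x3 uint8, blue, green, red), "vfov" (degrees; the focal length in pixels is half the picture's height over the tangent of half this angle, whatever the lens; pixels are square), "cx", "cy" (the principal point, pixels), "extrinsics" (4x4, takes a point from camera to world coordinates); the wrist camera has in their place "tool_from_camera" (4x4, takes a point from camera to tool coordinates, whose origin is the TCP and whose axes are the flange's). Camera axes: x right, y up, looking along -z (the intrinsics and any distortion apply to the point x, -y, -z); pixel columns grow to the right and rows downward; lengths in mm; the calibration is good to about 2 mm. A picture is of the moment at which its call begins: read the wrist's pose just before it. There is no depth.
- r.sign_off(): hands the job in; it is judged then, once.
The state is a dict: "clock": time; "q": joint angles; "qd": joint speeds; "tau": joint torques, N m; "eef_pos": TCP position; "ee_rot": TCP orientation; "contact_force": force on the tool from outside, world axes, zero at the start; "ft_torque": the same for the moment, N m; "width": finger opening in mm; "grasp_force": force on a finger pad.
Only numpy, scipy, OpenCV 4.12 (cv2) and the standard library are available. Lean on these libraries where they do the work, as an engineer would, in place of code of your own. Each camera call takes 0.05 s, during which the arm holds its last target. There are 200 camera calls.

## Task

The bench air-filter unit needs its filter looked at: draw the red-knobbed locking pin forward out of the hasp, drop it into the terracotta bowl so that it is not lost, then swing the top flap up and back until it stays open by itself. Take the filter cassette hidden inside by its orange tab, lift it straight up out of its guides, and turn it so that its broad mesh face looks squarely toward the front edge of the table. Finish while still holding it like that: upright, still, and raised wholly above the top of the unit with nothing but the gripper carrying it; leave the flap open, the pin in the bowl, and do not shove the bowl, the screwdriver or the timer out of place.

Things in the scene. Friction and masses are not known exactly. Their poses are not given: they have to be found in the camera images.
- unit: bench air-filter unit, fixed: white sheet-metal case with blue skirt, 120 mm deep (x) x 150 wide (y) x 135 high, steel flap on top. Origin: centre of its underside on the table; x from its front (switch, gauge, hasp; roughly toward the robot) to its back, z up
- unit_well (a point): centre of the unit's mouth, 135 mm above the table, axes as the unit's. Below it is an open well, 112 mm (x) x 142 mm (y), walls 4 mm; two upright guide channels at the well's front and back walls, tops 88 mm above the table, hold the cassette in the middle
- flap (a joint): steel top flap, 5 mm thick, about 130 g, hinged along the unit's rear top edge: 0 = shut, 2.0 rad = its stop, leaning back beyond upright. The hinge is nearly free: let go below about 1.5 rad it falls shut, above about 1.65 rad it falls back to its stop. It cannot open while the pin is in the hasp
- flap_hinge (a point): point on the flap's hinge line, at unit x = +63.5, y = 0, z = 138 mm; this frame turns with the flap: its -x runs from the hinge to the tab, y along the hinge line
- flap_tab (a point): middle of the flap's hasp tab, 153.5 mm from the hinge line: a steel tongue 46 mm wide (y), 5 thick, 45 mm out in front of the case, free at both side edges (a 30 mm wide bracket lies under its middle); pinched across its width it turns between the pads. Through its slot, 23 mm wide, the fixed staple, a bent 5 mm bar, rises 15 mm over it
- pin: locking pin, 30 g: steel shaft 6 mm thick, 50 mm long plus 5 mm point, red knob 18 mm thick, 22 mm long. Origin on its axis where knob meets shaft; x along the shaft to the point. It starts level on the flap, axis 143.5 mm above the table, through the staple along unit +x, knob free in front of the tab. Drawn along its -x it is free after 38 mm
- pin_knob (a point): centre of the pin's red knob, on the axis, 11 mm from the pin's origin
- pin_mid (a point): middle of the pin's length, on the shaft, 15 mm from the pin's origin
- bowl: terracotta bowl, hollow, 115 mm in diameter at the rim, 57 mm high, inner floor at about 11 mm. Loose, upright. Origin: centre of its underside
- cassette: filter cassette under the flap, about 140 g: blue frame 84 mm (x) x 10 thick (y) x 80 high (z), pleated grey mesh, orange tab on top. Origin: centre of the frame's lower edge. Starts upright in the guides at the unit's middle, origin 10 mm above the table, axes along the unit's. Slides straight up, 1.5 mm play; foot passes the rim after 125 mm. Mesh faces look along its +y and -y
- cassette_tab (a point): point in the orange pull tab, 100 mm above the cassette's origin, axes as the cassette's. The tab is 36 mm long (x), 10 mm thick (y) and spans 80 to 113 mm above the cassette's origin; its top is 12 mm below the unit's rim, with 60 mm of free room on both sides (y) and open space beside it down to the unit's floor
- table_front (a point): fixed mark at the table's front edge; its x axis points straight away from that edge to the back (world x). The mesh is square to the front when the cassette's y axis lies along this x, either way round
- screwdriver: red-handled screwdriver, 164 mm long, 23 mm high, lying on the table to the left of the unit; leave it
- timer: white and green kitchen timer, 68 mm in diameter, 41 mm high, behind the bowl; leave it

How it is judged:
By the outcome, as a careful person would: the job done as asked, in the order asked, and still so for the second after the job is handed in, while the arm keeps its last pose, push and grip.
It also fails if it takes over 72 s, if anything falls off the work surface, if the arm or the gripper's body presses on something with over 40 N, if the wrist force passes 120 N, or if a joint passes its speed limit or range.

## Working session

There is one attempt and no reset: what is moved stays moved. The work goes in short steps, Python scripts to look and compute and a tool call to move; the robot and the scene stay as the last step left them, time stands still between calls to the robot, and variables do not carry over. Pictures are saved under pics/ and viewed, at most 10 in all, crops included, and the job is handed in when it is done.

Besides the shell and the picture viewer there is one more tool, called after "Emit:" as name(argument=value, ...) on one line, values as JSON. drive_tool: Moves the arm, as the interface text tells. Shifts and turns lie within -1 to 1; 1 stands for 0.05 m of shift or 2 pi rad of turn. Its arguments: {"type":"object","properties":{"plan":{"type":"array","items":{"type":"number"}},"newtons":{"type":"number"}},"required":["plan"]}

```bash
ls; mkdir -p pics; cat > h.py <<'E'
import numpy as np, cv2
from scipy.spatial.transform import Rotation as R
from plant import r
def cap(n):
    o=r.get_obs(); c=r.capture(n); c['pixels']=np.ascontiguousarray(c['pixels'])
    if n=='wrist':
        T=np.eye(4);T[:3,:3]=R.from_rotvec(o['ee_rot']).as_matrix();T[:3,3]=o['eef_pos'];c['extrinsics']=T@np.array(c['tool_from_camera'])
    c['f']=210/np.tan(np.radians(c['vfov'])/2); c['E']=np.array(c['extrinsics']); return c
def ray(c,u,v):
    d=np.array([(u-c['cx'])/c['f'],-(v-c['cy'])/c['f'],-1.]); return c['E'][:3,3],c['E'][:3,:3]@d
def onz(c,u,v,z):
    p,d=ray(c,u,v); return p+d*(z-p[2])/d[2]
def proj(c,P):
    q=np.linalg.inv(c['E'])@np.append(P,1); return c['cx']+c['f']*q[0]/-q[2], c['cy']+c['f']*q[1]/q[2]
def obs():
    o=r.get_obs()
    for k in('clock','eef_pos','ee_rot','contact_force','width','grasp_force','q'):print(k,np.round(o[k],3))
    return o
E
python3 - <<'E'
from h import *
obs()
for n in('scene','top','wrist'):
    c=cap(n);print(n,c['vfov'],c['cx'],c['cy'],[k for k in c if k not in('pixels',)],np.round(c['E'],2).tolist())
    cv2.imwrite(f'pics/{n}0.png',c['pixels'])
E
```

```text
pics
clock 0.0
eef_pos [ 275.429 -615.403  210.138]
ee_rot [-3.07e+00 -6.56e-01  1.00e-03]
contact_force [ 0.103  0.954 -0.523]
width 85.431
grasp_force 0.0
q [-1.187  0.265  1.605  0.     1.274 -0.037]
scene 50.58574660434564 275.16748216067725 210.50994244413423 ['vfov', 'cx', 'cy', 'extrinsics', 'f', 'E'] [[-0.82, 0.42, -0.38, 135.34], [-0.57, -0.61, 0.56, 420.25], [0.0, 0.67, 0.74, 808.09], [0.0, 0.0, 0.0, 1.0]]
top 44.06650251513092 279.66065910522485 207.2276032086705 ['vfov', 'cx', 'cy', 'extrinsics', 'f', 'E'] [[0.01, 0.99, -0.11, 367.31], [-1.0, 0.01, -0.01, -99.24], [-0.01, 0.11, 0.99, 1171.82], [0.0, 0.0, 0.0, 1.0]]
wrist 60.65595746820416 283.27494704057926 213.46461152415077 ['vfov', 'cx', 'cy', 'tool_from_camera', 'extrinsics', 'f', 'E'] [[0.41, 0.88, 0.25, 338.37], [-0.91, 0.39, 0.11, -587.84], [-0.0, -0.27, 0.96, 371.76], [0.0, 0.0, 0.0, 1.0]]
```

View pics/scene0.png

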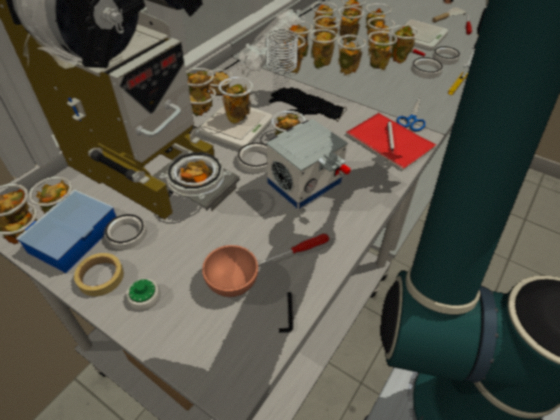

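View pics/top0.png

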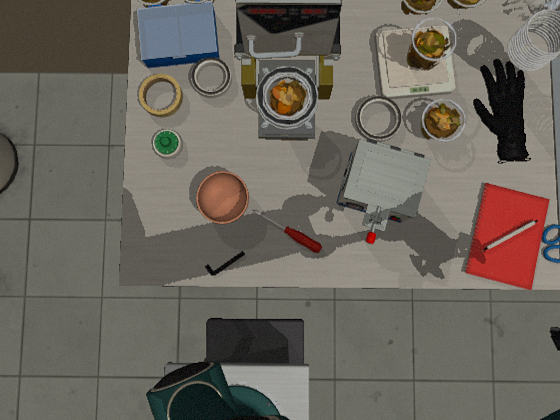

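The scene view shows the unit at (305,165) with its red knob at (344,169) and the bowl at (231,270). In the top view, the flap is centred near (385,172), the knob is at (371,238), the bowl at (222,197), the screwdriver at (300,238) and the timer at (167,143).

```bash
cat > m1.py <<'E'
from h import *
t=cap('top');s=cap('scene')
def red(c,box):
    h=cv2.cvtColor(c['pixels'],cv2.COLOR_BGR2HSV);m=(((h[...,0]<6)|(h[...,0]>174))&(h[...,1]>150)&(h[...,2]>90)).astype(np.uint8)
    k=np.zeros_like(m);x0,y0,x1,y1=box;k[y0:y1,x0:x1]=m[y0:y1,x0:x1]
    y,x=np.nonzero(k);return np.array([x.mean(),y.mean()]),k,len(x)
def tri(c1,u1,c2,u2):
    p,d=ray(c1,*u1);q,e=ray(c2,*u2);A=np.stack([d,-e],1);k=np.linalg.lstsq(A,q-p,rcond=None)[0]
    a,b=p+k[0]*d,q+k[1]*e;return (a+b)/2,np.linalg.norm(a-b)
ut,mk,n=red(t,(355,225,390,250));us,_,n2=red(s,(330,155,360,180))
print('knob',ut,n,us,n2,tri(t,ut,s,us),onz(t,*ut,143.5),onz(s,*us,143.5))
# bowl
h=cv2.cvtColor(t['pixels'],cv2.COLOR_BGR2HSV)
m=((h[...,0]<15)&(h[...,1]>70)&(h[...,2]>90)).astype(np.uint8);m[:, :180]=0;m[:,260:]=0;m[:160]=0;m[230:]=0
c=max(cv2.findContours(m,0,2)[0],key=cv2.contourArea);e=cv2.fitEllipse(c);print('bowl',e,onz(t,*e[0],57))
for a in((1,0),(-1,0)):print(onz(t,e[0][0]+a[0]*e[1][0]/2,e[0][1],57))
cv2.imwrite('pics/crop1.png',cv2.resize(t['pixels'][125:250,320:450],None,fx=5,fy=4.8*1.0,interpolation=cv2.INTER_CUBIC))
E
python3 m1.py
```

```text
knob [370.63333333 237.45555556] 90 [344.44736842 168.97368421] 76 (array([ 424.61401508, -272.68806331,  141.44466808]), np.float64(1.5220897478614248)) [ 423.80446007 -272.64816156  143.5       ] [ 424.41170601 -270.23460675  143.5       ]
bowl ((222.0828857421875, 197.0202178955078), (51.72736358642578, 52.51388931274414), 36.98960876464844) [513.33010379  33.60263549  57.        ]
[513.80658076 -22.49270557  57.        ]
[512.85334106  89.73161917  57.        ]
```

View pics/crop1.png

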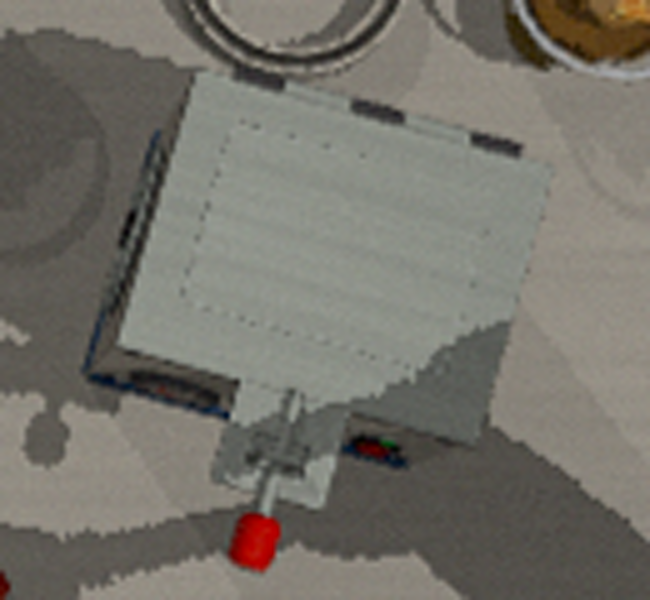

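The crop shows the flap corners at crop pixels (195,70), (552,165), (120,348) and (477,443). The pin runs from (292,395) to the knob at (256,540), in front of the tab.

```bash
python3 - <<'E'
from h import *
t=cap('top')
P=[onz(t,320+x/5-.4,125+y/4.8-.4,140.5) for x,y in((195,70),(552,165),(120,348),(477,443),(212,483),(322,507))]
for p in P:print(p.round(1))
bl,br,fl,fr=P[:4]
print([np.linalg.norm(a-b).round(1) for a,b in((bl,br),(fl,fr),(bl,fl),(br,fr))])
for a,b in((br,bl),(fr,fl)):d=b-a;print('y axis yaw',np.arctan2(-d[0],d[1]))
for a,b in((fl,bl),(fr,br)):d=b-a;print('x yaw',np.arctan2(d[1],d[0]))
a,b=onz(t,320+292/5-.4,125+395/4.8-.4,143.5),onz(t,320+256/5-.4,125+540/4.8-.4,143.5);d=a-b;print('pin',a,b,np.arctan2(d[1],d[0]))
print('centre flap',sum(P[:4])/4)
E
```

```text
[ 623.  -250.8  140.5]
[ 583.4 -394.4  140.5]
[ 504.3 -219.9  140.5]
[ 465.7 -361.9  140.5]
[ 448.2 -256.2  140.5]
[ 438.6 -299.8  140.5]
[np.float64(149.0), np.float64(147.1), np.float64(122.7), np.float64(122.0)]
y axis yaw -0.26944955020733724
y axis yaw -0.265215082319637
x yaw -0.25480448797650873
x yaw -0.2698015706839293
pin [ 484.81205425 -287.92914434  143.5       ] [ 424.5110723  -272.98488384  143.5       ] -0.2429332095880199
centre flap [ 544.09978508 -306.75237559  140.5       ]
```

Emit:
drive_tool(plan=[0.3, 0.69, -0.02, 0, 0, -0.011, 60, 0.3, 0.69, -0.02, 0, 0, -0.011, 60, 0.3, 0.69, -0.02, 0, 0, -0.011, 60, 0.3, 0.69, -0.02, 0, 0, -0.011, 60, 0.3, 0.69, -0.02, 0, 0, -0.011, 60], newtons=40)

```text
clock: 0.8
eef_pos: [351.1, -442.2, 206.4]
ee_rot: [3.14, 0.113, 0.0]
contact_force: [0.6, 1.0, 0.1]
width: 60.0
grasp_force: 0.0
```

Emit:
drive_tool(plan=[0.29, 0.69, -0.02, 0, 0, -0.011, 60, 0.29, 0.69, -0.02, 0, 0, -0.011, 60, 0.29, 0.69, -0.02, 0, 0, -0.011, 60, 0.29, 0.69, -0.02, 0, 0, -0.011, 60, 0.29, 0.69, -0.02, 0, 0, -0.011, 60])

```text
clock: 1.3
eef_pos: [423.6, -269.7, 201.6]
ee_rot: [3.112, -0.428, 0.001]
contact_force: [1.2, -0.2, -0.0]
width: 60.0
grasp_force: 0.0
```

Emit:
drive_tool(plan=[0, 0, 0, 0, 0, 0, 60, 0, 0, 0, 0, 0, 0, 60])

```text
clock: 1.5
eef_pos: [423.5, -270.6, 201.6]
ee_rot: [3.113, -0.419, 0.0]
contact_force: [0.2, -0.1, 0.4]
width: 60.0
grasp_force: 0.0
```

```bash
python3 - <<'E'
from h import *
from m1 import red
o=obs();print('tool y,z',R.from_rotvec(o['ee_rot']).as_matrix()[:,1:].T.round(3))
w=cap('wrist');cv2.imwrite('pics/w1.png',w['pixels'])
u,_,n=red(w,(0,0,560,420));print(u,n,onz(w,*u,143.5))
E
```

```text
** On entry to DLASCL parameter number  4 had an illegal value
 ** On entry to DLASCL parameter number  4 had an illegal value
 ** On entry to DLASCL parameter number  4 had an illegal value
 ** On entry to DLASCL parameter number  4 had an illegal value
 ** On entry to DLASCL parameter number  5 had an illegal value
 ** On entry to DLASCL parameter number  4 had an illegal valuem1.py:6: RuntimeWarning: Mean of empty slice.
  y,x=np.nonzero(k);return np.array([x.mean(),y.mean()]),k,len(x)
  ret = ret.dtype.type(ret / rcount)
Traceback (most recent call last):
  File "m1.py", line 11, in <module>
    print('knob',ut,n,us,n2,tri(t,ut,s,us),onz(t,*ut,143.5),onz(s,*us,143.5))
                            ~~~^^^^^^^^^^^
  File "m1.py", line 8, in tri
    p,d=ray(c1,*u1);q,e=ray(c2,*u2);A=np.stack([d,-e],1);k=np.linalg.lstsq(A,q-p,rcond=None)[0]
                                                           ~~~~~~~~~~~~~~~^^^^^^^^^^^^^^^^^^
numpy.linalg.LinAlgError: SVD did not converge in Linear Least Squares
```

```bash
sed -n '/^def red/,/^    y,x/p;/^def tri/,/^    a,b/p' m1.py >> h.py; python3 - <<'E'
from h import *
o=obs();print('tool y,z',R.from_rotvec(o['ee_rot']).as_matrix()[:,1:].T.round(3))
w=cap('wrist');cv2.imwrite('pics/w1.png',w['pixels'])
u,_,n=red(w,(0,0,560,420));print(u,n,onz(w,*u,143.5))
E
```

```text
clock 1.6
eef_pos [ 423.106 -271.827  201.671]
ee_rot [ 3.112 -0.423  0.   ]
contact_force [ 0.543 -1.228 -0.093]
width 60.112
grasp_force 0.0
q [-6.200e-01 -5.800e-02  1.976e+00 -1.000e-03  1.224e+00  1.221e+00]
tool y,z [[-0.267 -0.964  0.001]
 [ 0.    -0.001 -1.   ]]
[405.08242424 158.62095238] 5775 [ 443.8073853  -354.65801412  143.5       ]
```

View pics/w1.png

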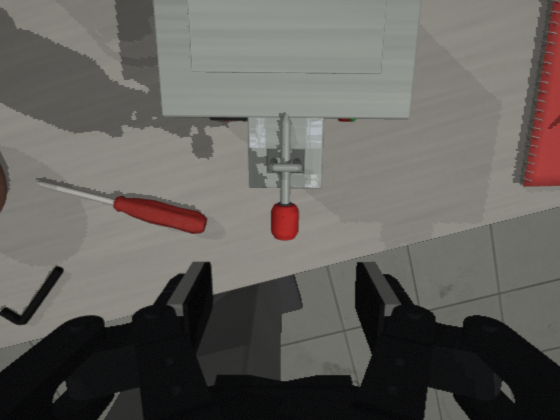

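The wrist view shows the knob at (285,221) between the jaws (fingers at about x=284), the flap front edge from (162,117) to (411,117), and the tab from (249,188) to (322,188).

```bash
python3 - <<'E'
from h import *
w=cap('wrist')
u,_,n=red(w,(265,195,310,250));print('knob',u,n,onz(w,*u,146))
P=[onz(w,*p,140.5) for p in((162,117),(411,117),(249,188),(322,188),(286,120))]
for p in P:print(p.round(1))
for a,b in((0,1),(2,3)):d=P[a]-P[b];print(np.linalg.norm(d),np.arctan2(-d[0],d[1]))
ux=np.array([np.cos(.264),-np.sin(.264),0]);print((P[0]+P[1])/2,(P[2]+P[3])/2, 'tabmid-front proj',((P[2]+P[3])/2-(P[0]+P[1])/2)@ux)
E
```

```text
knob [283.97593261 221.88808664] 831 [ 425.37147954 -273.16594531  146.        ]
[ 506.6 -220.   140.5]
[ 466.6 -363.6  140.5]
[ 451.2 -257.5  140.5]
[ 438.8 -301.8  140.5]
[ 485.  -291.   140.5]
149.1190032559032 -0.27172151087297514
46.082561081246375 -0.27199041936834806
[ 486.58060989 -291.80748661  140.5       ] [ 445.03243685 -279.65297524  140.5       ] tabmid-front proj -43.2803393898349
```

Emit:
drive_tool(plan=[0.04, -0.04, -0.3, 0, 0, 0, 45, 0, 0, -0.3, 0, 0, 0, 45, 0, 0, -0.3, 0, 0, 0, 45, 0, 0, -0.3, 0, 0, 0, 45, 0, 0, -0.12, 0, 0, 0, 45])

```text
clock: 2.2
eef_pos: [423.5, -272.0, 132.3]
ee_rot: [-3.111, 0.423, 0.007]
contact_force: [-0.1, 0.2, 0.2]
width: 45.0
grasp_force: 0.0
```

Emit:
drive_tool(plan=[0, 0, 0, 0, 0, 0, 10, 0, 0, 0, 0, 0, 0, 10, 0, 0, 0, 0, 0, 0, 10, 0, 0, 0, 0, 0, 0, 10, 0, 0, 0, 0, 0, 0, 10])

```text
clock: 2.7
eef_pos: [425.7, -273.4, 136.2]
ee_rot: [3.112, -0.423, 0.002]
contact_force: [-1.1, 0.1, -0.0]
width: 10.4
grasp_force: 0.0
```

```bash
python3 - <<'E'
from h import *
obs();a=cap('wrist')['pixels'];s=cap('scene')['pixels'][130:210,280:380]
cv2.imwrite('pics/w2.png',np.vstack([cv2.resize(a,(560,300)),cv2.resize(s,(560,300),interpolation=2)]))
E
```

```text
clock 2.7
eef_pos [ 425.663 -273.392  136.185]
ee_rot [ 3.112e+00 -4.230e-01  2.000e-03]
contact_force [-1.132  0.145 -0.009]
width 10.395
grasp_force 0.0
q [-0.62   0.004  2.042 -0.     1.095  1.221]
```

View pics/w2.png

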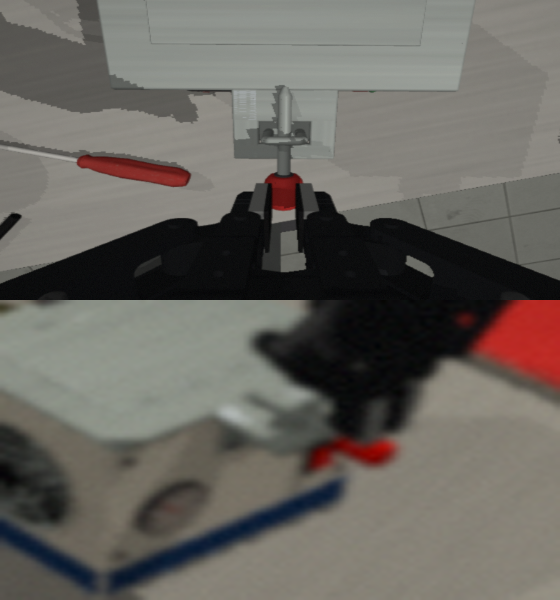

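The picture shows the jaws straddling the red knob at about (285,190) in the upper half, while the lower half has the knob showing below the fingertips. The opening of 10.4 mm and zero force do not fit an 18 mm knob, so I'm checking the geometry.

```bash
python3 - <<'E'
from h import *
o=r.get_obs();w=cap('wrist');M=R.from_rotvec(o['ee_rot']).as_matrix()
for n,p in(('tip',[0,0,11]),('tcp',[0,0,0]),('grasp',[0,0,-8]),('padL',[0,5,11]),('padR',[0,-5,11])):print(n,np.round(proj(w,o['eef_pos']+M@np.array(p,float)),0))
u,k,n=red(w,(255,220,320,320));ys,xs=np.nonzero(k);print(u,n,xs.min(),xs.max(),ys.min(),ys.max())
s=cap('scene');u2,k,n2=red(s,(325,150,365,185));ys,xs=np.nonzero(k);print(u2,n2,xs.min(),xs.max(),ys.min(),ys.max())
for q in([425.4,-273.2,143.5],[436,-276,143.5],[414.8,-270.3,143.5]):print('scene',np.round(proj(s,q),1),'wrist',np.round(proj(w,q),1))
for n,p in(('tip',[0,0,11]),('tcp',[0,0,0])):print(n,np.round(proj(s,o['eef_pos']+M@np.array(p,float)),1))
cv2.imwrite('pics/w3.png',cv2.resize(np.hstack([w['pixels'][210:310,235:335],cv2.resize(s['pixels'][145:195,320:370],(100,100),interpolation=2)]),(800,400),interpolation=2))
E
```

```text
tip [283. 252.]
tcp [283. 260.]
grasp [283. 267.]
padL [293. 252.]
padR [274. 252.]
[282.92814371 269.41716567] 1002 266 301 247 294
[343.7 170.4] 50 336 349 168 174
scene [344.7 168.1] wrist [283.3 267. ]
scene [341.1 165.6] wrist [283.  244.9]
scene [348.3 170.6] wrist [283.4 288.5]
tip [343.7 174.2]
tcp [344.3 170.6]
```

View pics/w3.png

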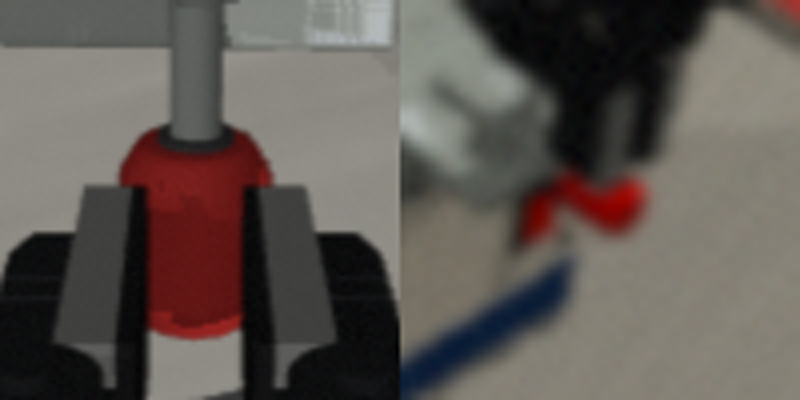

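The jaws are about 25–30 mm short of the knob: pads and knob appear at different depths, and the pads closed above it. I'll open, go 26 mm lower and close again.

Emit:
drive_tool(plan=[0, 0, 0, 0, 0, 0, 45, 0, 0, 0, 0, 0, 0, 45, 0, 0, 0, 0, 0, 0, 45, 0, 0, -0.26, 0, 0, 0, 45, 0, 0, -0.26, 0, 0, 0, 45])

```text
clock: 3.4
eef_pos: [425.4, -273.2, 108.8]
ee_rot: [3.113, -0.423, 0.001]
contact_force: [0.0, -0.2, 0.0]
width: 45.1
grasp_force: 0.0
```

Emit:
drive_tool(plan=[0, 0, 0, 0, 0, 0, 45, 0, 0, 0, 0, 0, 0, 5, 0, 0, 0, 0, 0, 0, 5, 0, 0, 0, 0, 0, 0, 5, 0, 0, 0, 0, 0, 0, 5])

```text
clock: 3.9
eef_pos: [425.5, -273.3, 109.9]
ee_rot: [3.113, -0.423, 0.001]
contact_force: [-0.8, -0.4, -0.6]
width: 16.6
grasp_force: 39.0
```

Emit:
drive_tool(plan=[0, 0, 0, 0, 0, 0, 5, 0, 0, 0, 0, 0, 0, 5])

```text
clock: 4.1
eef_pos: [425.3, -273.2, 109.7]
ee_rot: [3.113, -0.423, 0.001]
contact_force: [-0.3, 0.6, -0.2]
width: 16.5
grasp_force: 39.0
```

```bash
python3 - <<'E'
from h import *
o=r.get_obs();w=cap('wrist');s=cap('scene')
print(o['grasp_force'],o['width'])
cv2.imwrite('pics/w4.png',cv2.resize(np.hstack([w['pixels'][210:310,235:335],cv2.resize(s['pixels'][145:195,320:370],(100,100),interpolation=2)]),(800,400),interpolation=2))
E
```

```text
38.968135714530945 16.508476460583502
```

View pics/w4.png

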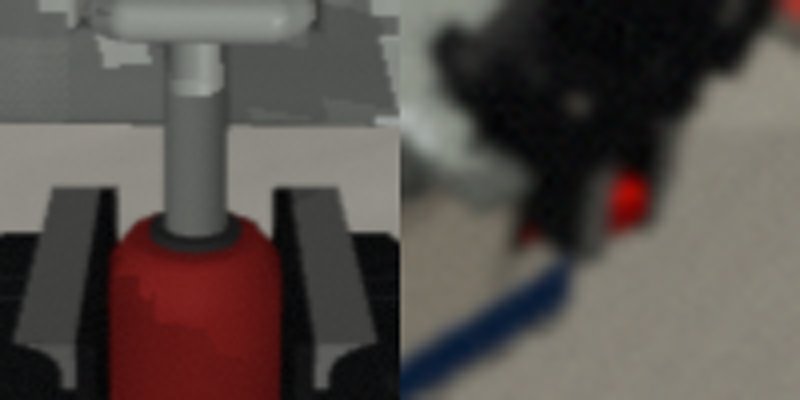

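The jaws now hold the knob with 39 N at 16.5 mm opening, and in the right half the near finger covers the knob down to about crop pixel (590,255). I'll calibrate the true tip height from that.

```bash
python3 - <<'E'
from h import *
s=cap('scene');ux=np.array([.964,-.266,0]);uy=np.array([.266,.964,0]);k=np.array([425.3,-273.2,0])
for z in(100,115,125,135,145):
    print(z,[np.round(proj(s,k+uy*a+ux*b+[0,0,z]),1).tolist() for a,b in((9,-11),(18,-11),(9,11),(18,11))])
w=cap('wrist')
for z in(100,115,125,135,145,155):
    print(z,[np.round(proj(w,k+uy*a+ux*b+[0,0,z]),1).tolist() for a,b in((8.3,-11),(8.3,11))])
g=cv2.cvtColor(w['pixels'],cv2.COLOR_BGR2GRAY)
print(g[270,225:345:3].tolist());print(g[262,225:345:3].tolist());print(g[245:300:3,297].tolist())
E
```

```text
100 [[343.2, 186.6], [340.5, 188.4], [336.3, 181.4], [333.6, 183.2]]
115 [[344.0, 181.8], [341.2, 183.6], [337.0, 176.6], [334.2, 178.4]]
125 [[344.5, 178.6], [341.7, 180.3], [337.5, 173.4], [334.6, 175.2]]
135 [[345.0, 175.3], [342.2, 177.1], [337.9, 170.1], [335.1, 171.9]]
145 [[345.6, 171.9], [342.7, 173.7], [338.4, 166.8], [335.5, 168.5]]
100 [[267.6, 272.8], [267.0, 232.5]]
115 [[266.3, 286.2], [265.6, 242.9]]
125 [[265.3, 296.5], [264.6, 250.9]]
135 [[264.2, 308.1], [263.3, 260.0]]
145 [[263.0, 321.2], [262.0, 270.3]]
155 [[261.5, 336.2], [260.4, 282.2]]
[142, 141, 122, 15, 17, 13, 20, 65, 64, 65, 65, 19, 12, 36, 40, 35, 33, 34, 31, 32, 28, 31, 28, 34, 36, 32, 18, 10, 36, 64, 65, 64, 64, 11, 13, 12, 29, 132, 140, 140]
[140, 139, 140, 142, 141, 140, 142, 112, 65, 64, 65, 56, 11, 85, 141, 142, 134, 85, 95, 98, 93, 79, 79, 138, 143, 143, 55, 11, 62, 64, 64, 65, 127, 145, 145, 144, 142, 142, 141, 140]
[139, 139, 138, 139, 141, 141, 140, 35, 34, 38, 42, 43, 46, 45, 46, 45, 43, 43, 42]
```

Tips are really at z≈132 while the reported TCP is 110, so the pads stand about 33 mm farther back than stated. I'll allow for that from here on. Next, draw the pin.

Emit:
drive_tool(plan=[-0.12, 0.033, 0, 0, 0, 0, 5, -0.23, 0.064, 0, 0, 0, 0, 5, -0.23, 0.064, 0, 0, 0, 0, 5, -0.23, 0.064, 0, 0, 0, 0, 5, -0.23, 0.064, 0, 0, 0, 0, 5], newtons=50)

```text
clock: 4.8
eef_pos: [371.8, -258.1, 109.4]
ee_rot: [-3.113, 0.424, 0.0]
contact_force: [0.1, -0.2, -0.6]
width: 16.4
grasp_force: 48.9
```

Emit:
drive_tool(plan=[-0.12, 0.033, 0, 0, 0, 0, 5, 0, 0, 0.1, 0, 0, 0, 5, 0, 0, 0.2, 0, 0, 0, 5, 0, 0, 0, 0, 0, 0, 5])

```text
clock: 5.2
eef_pos: [368.9, -258.2, 126.7]
ee_rot: [3.111, -0.423, 0.006]
contact_force: [0.1, 0.1, 0.8]
width: 16.1
grasp_force: 48.9
```

```bash
python3 - <<'E'
from h import *
o=obs();w=cap('wrist');u,_,n=red(w,(240,200,330,330));print(u,n,onz(w,*u,o['eef_pos'][2]+34))
s=cap('scene');
cv2.imwrite('pics/w5.png',np.hstack([w['pixels'][100:340,160:400],cv2.resize(s['pixels'][130:210,310:390],(240,240))]))
E
```

```text
clock 5.2
eef_pos [ 368.919 -258.244  126.731]
ee_rot [ 3.111 -0.423  0.006]
contact_force [0.063 0.128 0.823]
width 16.128
grasp_force 48.902
q [-0.666 -0.1    2.16   0.     1.078  1.175]
[283.09382151 298.47768879] 1748 [ 367.20650256 -257.5227318   160.7312643 ]
```

View pics/w5.png

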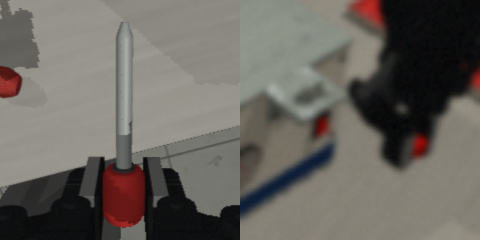

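The pin is clear of the hasp and held straight in the jaws: knob at crop (123,195), point at (123,25). Carry it to the bowl.

Emit:
drive_tool(plan=[0.15, 0.38, 0, 0, 0, 0, 5, 0.3, 0.75, 0, 0, 0, 0, 5, 0.3, 0.75, 0, 0, 0, 0, 5, 0.3, 0.75, 0, 0, 0, 0, 5, 0.3, 0.75, 0, 0, 0, 0, 5])

```text
clock: 5.8
eef_pos: [435.3, -86.5, 124.5]
ee_rot: [3.113, -0.424, 0.0]
contact_force: [0.8, -0.4, -0.2]
width: 16.3
grasp_force: 49.0
```

Emit:
drive_tool(plan=[0.3, 0.75, 0, 0, 0, 0, 5, 0.3, 0.75, 0, 0, 0, 0, 5, 0.3, 0.75, 0, 0, 0, 0, 5, 0.15, 0.34, 0, 0, 0, 0, 5, 0, 0, 0, 0, 0, 0, 5])

```text
clock: 6.3
eef_pos: [488.3, 43.8, 124.4]
ee_rot: [-3.113, 0.417, -0.0]
contact_force: [-0.3, -0.4, -0.4]
width: 16.3
grasp_force: 49.0
```

Emit:
drive_tool(plan=[0, 0, 0, 0, 0, 0, 5])

```text
clock: 6.4
eef_pos: [487.0, 41.6, 124.1]
ee_rot: [3.113, -0.421, -0.002]
contact_force: [-0.1, 1.2, -0.2]
width: 16.3
grasp_force: 49.0
```

```bash
python3 - <<'E'
from h import *
o=obs();w=cap('wrist');s=cap('scene')
h=cv2.cvtColor(w['pixels'],cv2.COLOR_BGR2HSV)
m=((h[...,0]>4)&(h[...,0]<18)&(h[...,1]>70)&(h[...,2]>60)).astype(np.uint8)
c=max(cv2.findContours(m,0,2)[0],key=cv2.contourArea);x,y,a,b=cv2.boundingRect(c);print('bbox',x,y,a,b,cv2.contourArea(c))
L,Rr,T=onz(w,x,y+b/2,57),onz(w,x+a,y+b/2,57),onz(w,x+a/2,y,57);print(L,Rr,T,np.linalg.norm(L-Rr))
u,_,n=red(w,(240,200,330,330));print(u,onz(w,*u,o['eef_pos'][2]+34))
cv2.imwrite('pics/w6.png',w['pixels'])
E
```

```text
clock 6.4
eef_pos [486.984  41.621 124.053]
ee_rot [ 3.113e+00 -4.210e-01 -2.000e-03]
contact_force [-0.113  1.165 -0.202]
width 16.274
grasp_force 48.988
q [ 3.500e-02 -1.500e-02  2.085e+00 -1.000e-03  1.073e+00  1.874e+00]
bbox 197 82 176 176 21704.5
[534.17610614  85.74146593  57.        ] [504.18066144 -22.70281713  57.        ] [570.27615447  17.49645596  57.        ] 112.51617319597248
[283.05201699 298.02070064] [485.6204844   42.23279832 158.0527014 ]
```

Emit:
drive_tool(plan=[0.02, 0, -0.4, 0, 0, 0, 5, 0.02, 0, -0.5, 0, 0, 0, 5, 0, 0, -0.5, 0, 0, 0, 5, 0, 0, -0.4, 0, 0, 0, 5, 0, 0, -0.2, 0, 0, 0, 5])

```text
clock: 7.0
eef_pos: [487.2, 40.2, 22.5]
ee_rot: [3.112, -0.426, -0.005]
contact_force: [-0.7, 0.5, -1.9]
width: 15.8
grasp_force: 49.0
```

Emit:
drive_tool(plan=[0, 0, 0, 0, 0, 0, 5, 0, 0, 0, 0, 0, 0, 30, 0, 0, 0, 0, 0, 0, 30, 0, 0, 0, 0, 0, 0, 30, 0, 0, 0, 0, 0, 0, 30])

```text
clock: 7.5
eef_pos: [490.1, 41.6, 25.4]
ee_rot: [-3.113, 0.423, -0.003]
contact_force: [0.4, 0.0, -1.0]
width: 30.0
grasp_force: 0.0
```

Emit:
drive_tool(plan=[0, 0, 0.3, 0, 0, 0, 30, 0, 0, 0.6, 0, 0, 0, 30, 0, 0, 0.7, 0, 0, 0, 30, 0, 0, 0.7, 0, 0, 0, 50, 0, 0, 0.2, 0, 0, 0, 50])

```text
clock: 8.0
eef_pos: [492.4, 41.7, 154.4]
ee_rot: [-3.112, 0.423, -0.013]
contact_force: [0.1, -0.2, -0.2]
width: 50.1
grasp_force: 0.0
```

```bash
python3 - <<'E'
from h import *
o=obs();t=cap('top');w=cap('wrist')
h=cv2.cvtColor(w['pixels'],cv2.COLOR_BGR2HSV)
m=((h[...,0]>4)&(h[...,0]<18)&(h[...,1]>70)&(h[...,2]>60)).astype(np.uint8)
c=max(cv2.findContours(m,0,2)[0],key=cv2.contourArea);x,y,a,b=cv2.boundingRect(c);print('bbox',x,y,a,b)
print(onz(w,x+a/2,y,57)-57.5*np.array([.964,-.266,0]))
u,_,n=red(w,(x,y,x+a,y+b));print(u,n,onz(w,*u,25))
cv2.imwrite('pics/w7.png',w['pixels'][max(0,y-40):y+b+40,max(0,x-60):x+a+60])
E
```

```text
clock 8.0
eef_pos [492.415  41.703 154.449]
ee_rot [-3.112  0.423 -0.013]
contact_force [ 0.103 -0.172 -0.162]
width 50.139
grasp_force 0.0
q [ 0.034 -0.042  2.051  0.     1.124  1.875]
bbox 210 95 155 155
[514.86186938  32.61644597  57.        ]
[286.44982699 205.19723183] 578 [487.66864869  40.57797243  25.        ]
```

View pics/w7.png

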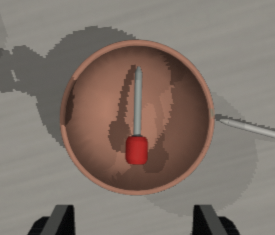

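The pin lies wholly inside the bowl, with the knob at (137,150) and the point at (137,70), and the bowl has not moved. Now to the hasp tab.

Emit:
drive_tool(plan=[0, -0.4, 0.1, 0, 0, 0, 65, -0.07, -0.75, 0, 0, 0, 0, 65, -0.07, -0.75, 0, 0, 0, 0, 65, -0.07, -0.75, 0, 0, 0, 0, 65, -0.07, -0.75, 0, 0, 0, 0, 65])

```text
clock: 8.6
eef_pos: [473.4, -129.3, 152.1]
ee_rot: [-3.112, 0.422, 0.006]
contact_force: [0.7, -0.3, -1.1]
width: 64.8
grasp_force: 0.0
```

Emit:
drive_tool(plan=[-0.07, -0.75, 0, 0, 0, 0, 65, -0.07, -0.75, 0, 0, 0, 0, 65, -0.07, -0.75, 0, 0, 0, 0, 65, -0.07, -0.75, 0, 0, 0, 0, 65, -0.06, -0.1, 0, 0, 0, 0, 65])

```text
clock: 9.1
eef_pos: [456.8, -286.3, 152.2]
ee_rot: [-3.112, 0.428, 0.004]
contact_force: [0.0, -0.0, -0.4]
width: 65.3
grasp_force: 0.0
```

Emit:
drive_tool(plan=[0, 0, 0, 0, 0, 0, 65, 0, 0, 0, 0, 0, 0, 65])

```text
clock: 9.3
eef_pos: [457.4, -282.2, 153.0]
ee_rot: [-3.111, 0.423, 0.004]
contact_force: [-0.5, -0.0, 0.5]
width: 65.1
grasp_force: 0.0
```

```bash
python3 - <<'E'
from h import *
o=obs();w=cap('wrist');print([np.round(proj(w,p),0) for p in([448,-257,140.5],[438.7,-300.8,140.5])])
g=cv2.GaussianBlur(w['pixels'],(3,3),0);cv2.imwrite('pics/w8.png',w['pixels'])
ux=np.array([.964,-.265,0]);uy=np.array([.265,.964,0]);C=np.array([544.3,-307.4,140.5])
# profile across tab at unit x=-95 and along y to find tab edges
for X in(-75,-97):
    v=[int(g[tuple(np.round(proj(w,C+ux*X+uy*y))[::-1].astype(int))].mean()) for y in range(-40,41,2)];print(X,v)
E
```

```text
clock 9.3
eef_pos [ 457.383 -282.153  152.957]
ee_rot [-3.111  0.423  0.004]
contact_force [-0.488 -0.031  0.46 ]
width 65.094
grasp_force 0.0
q [-6.000e-01  5.100e-02  1.960e+00  1.000e-03  1.133e+00  1.242e+00]
[array([242., 279.]), array([327., 274.])]
-75 [120, 119, 119, 119, 119, 119, 118, 117, 118, 116, 148, 128, 89, 87, 88, 85, 85, 85, 86, 85, 85, 85, 85, 85, 86, 85, 85, 88, 88, 89, 88, 89, 100, 127, 127, 127, 128, 127, 127, 127, 127]
-97 [118, 118, 118, 118, 118, 117, 119, 124, 125, 123, 136, 141, 142, 133, 130, 118, 118, 118, 118, 117, 118, 122, 129, 129, 130, 130, 130, 136, 147, 147, 133, 133, 112, 129, 128, 128, 127, 127, 126, 126, 126]
```

Emit:
drive_tool(plan=[0, 0.02, -0.3, 0, 0, 0, 65, 0, 0, -0.3, 0, 0, 0, 65, 0, 0, -0.3, 0, 0, 0, 65, 0, 0, -0.25, 0, 0, 0, 65, 0, 0, 0, 0, 0, 0, 65], newtons=30)

```text
clock: 9.85
eef_pos: [456.2, -280.9, 93.7]
ee_rot: [-3.11, 0.422, 0.008]
contact_force: [-0.1, 0.7, -0.7]
width: 65.4
grasp_force: 0.0
```

Emit:
drive_tool(plan=[0, 0, 0, 0, 0, 0, 40, 0, 0, 0, 0, 0, 0, 40, 0, 0, 0, 0, 0, 0, 40, 0, 0, 0, 0, 0, 0, 40])

```text
clock: 10.25
eef_pos: [458.3, -282.7, 97.4]
ee_rot: [3.113, -0.424, 0.001]
contact_force: [-0.5, 1.2, -1.2]
width: 45.3
grasp_force: 30.7
```

```bash
python3 - <<'E'
import numpy as np
th=np.r_[0,.04,.1,np.linspace(.2,1.8,17)];R=153
p=np.c_[-np.cos(th)*.964*R,np.cos(th)*.265*R,np.sin(th)*R]/50
q=np.round(p-p[0],3);print(th[1:].round(2))
for d in np.diff(q,axis=0).round(3):print(d.tolist())
E
```

```text
[0.04 0.1  0.2  0.3  0.4  0.5  0.6  0.7  0.8  0.9  1.   1.1  1.2  1.3
 1.4  1.5  1.6  1.7  1.8 ]
[0.002, -0.001, 0.122]
[0.013, -0.003, 0.183]
[0.044, -0.012, 0.303]
[0.073, -0.02, 0.296]
[0.101, -0.028, 0.288]
[0.128, -0.035, 0.275]
[0.154, -0.043, 0.261]
[0.179, -0.049, 0.243]
[0.201, -0.055, 0.224]
[0.221, -0.061, 0.202]
[0.24, -0.066, 0.178]
[0.256, -0.07, 0.152]
[0.269, -0.074, 0.125]
[0.28, -0.077, 0.096]
[0.287, -0.079, 0.067]
[0.293, -0.081, 0.037]
[0.295, -0.081, 0.007]
[0.294, -0.08, -0.025]
[0.29, -0.08, -0.054]
```

Emit:
drive_tool(plan=[0.002, -0.001, 0.122, 0, 0, 0, 40, 0.013, -0.003, 0.183, 0, 0, 0, 40, 0.044, -0.012, 0.303, 0, 0, 0, 40, 0.073, -0.02, 0.296, 0, 0, 0, 40, 0, 0, 0, 0, 0, 0, 40])

```text
clock: 10.75
eef_pos: [465.8, -284.8, 145.5]
ee_rot: [3.112, -0.423, 0.003]
contact_force: [-2.8, -0.5, -1.2]
width: 45.3
grasp_force: 31.8
```

```bash
python3 - <<'E'
from h import *
o=obs();print(o['ft_torque'])
E
```

```text
clock 10.75
eef_pos [ 465.803 -284.813  145.467]
ee_rot [ 3.112e+00 -4.230e-01  3.000e-03]
contact_force [-2.771 -0.513 -1.154]
width 45.303
grasp_force 31.849
q [-0.594  0.071  1.954 -0.     1.115  1.246]
[ 0.02877017  0.45010745 -0.01133375]
```

Forces are small and the tab follows, so I'll continue the arc.

Emit:
drive_tool(plan=[0.101, -0.028, 0.288, 0, 0, 0, 40, 0.128, -0.035, 0.275, 0, 0, 0, 40, 0.154, -0.043, 0.261, 0, 0, 0, 40, 0.179, -0.049, 0.243, 0, 0, 0, 40, 0.201, -0.055, 0.224, 0, 0, 0, 40])

```text
clock: 11.25
eef_pos: [503.3, -295.5, 207.9]
ee_rot: [3.112, -0.423, -0.001]
contact_force: [-0.1, -4.9, -4.3]
width: 45.2
grasp_force: 35.2
```

Emit:
drive_tool(plan=[0.221, -0.061, 0.202, 0, 0, 0, 40, 0.24, -0.066, 0.178, 0, 0, 0, 40, 0.256, -0.07, 0.152, 0, 0, 0, 40, 0.269, -0.074, 0.125, 0, 0, 0, 40, 0.28, -0.077, 0.096, 0, 0, 0, 40])

```text
clock: 11.75
eef_pos: [566.0, -313.5, 245.4]
ee_rot: [3.111, -0.423, -0.004]
contact_force: [-2.6, -4.8, -3.0]
width: 45.2
grasp_force: 36.7
```

Emit:
drive_tool(plan=[0.287, -0.079, 0.067, 0, 0, 0, 40, 0.293, -0.081, 0.037, 0, 0, 0, 40, 0.295, -0.081, 0.007, 0, 0, 0, 40, 0.294, -0.08, -0.025, 0, 0, 0, 40, 0.29, -0.08, -0.054, 0, 0, 0, 40])

```text
clock: 12.25
eef_pos: [639.3, -334.5, 247.9]
ee_rot: [3.11, -0.424, -0.001]
contact_force: [-2.7, -5.7, 1.3]
width: 45.6
grasp_force: 38.8
```

Emit:
drive_tool(plan=[0, 0, 0, 0, 0, 0, 40, 0, 0, 0, 0, 0, 0, 40])

```text
clock: 12.45
eef_pos: [640.0, -334.7, 247.7]
ee_rot: [3.109, -0.423, 0.002]
contact_force: [-2.6, -6.4, 0.2]
width: 45.5
grasp_force: 38.8
```

Emit:
drive_tool(plan=[0, 0, 0, 0, 0, 0, 62, 0, 0, 0, 0, 0, 0, 62, 0, 0, 0, 0, 0, 0, 62, 0, 0, 0.4, 0, 0, 0, 70, 0, 0, 0.7, 0, 0, 0, 70])

```text
clock: 12.95
eef_pos: [637.8, -330.7, 297.5]
ee_rot: [-3.11, 0.422, 0.011]
contact_force: [-0.6, 0.2, 0.1]
width: 69.8
grasp_force: 0.0
```

Emit:
drive_tool(plan=[-0.3, 0.08, 0.5, 0, 0, 0, 70, -0.6, 0.16, 0, 0, 0, 0, 70, -0.6, 0.16, 0, 0, 0, 0, 70, -0.6, 0.16, 0, 0, 0, 0, 70, 0, 0, 0, 0, 0, 0, 70])

```text
clock: 13.45
eef_pos: [531.5, -302.9, 327.0]
ee_rot: [-3.113, 0.424, 0.001]
contact_force: [1.0, 0.3, 0.1]
width: 70.0
grasp_force: 0.0
```

```bash
cat >m2.py <<'E'
from h import *
def orange(c):
    h=cv2.cvtColor(c['pixels'],cv2.COLOR_BGR2HSV);m=((h[...,0]>7)&(h[...,0]<22)&(h[...,1]>170)&(h[...,2]>110)).astype(np.uint8)
    n,l,st,ce=cv2.connectedComponentsWithStats(m);return [(st[i].tolist(),ce[i].round(1).tolist()) for i in range(1,n) if st[i,4]>25],l
E
python3 - <<'E'
from m2 import *
o=obs();t=cap('top');w=cap('wrist')
print('top',orange(t)[0]);print('wrist',orange(w)[0])
print('pred top',proj(t,[544.3,-307.4,123]),'wrist',proj(w,[544.3,-307.4,123]))
cv2.imwrite('pics/f1.png',np.hstack([w['pixels'],cv2.resize(t['pixels'][110:260,310:460],(240,420))]))
E
```

```text
clock 13.45
eef_pos [ 531.51  -302.942  326.969]
ee_rot [-3.113e+00  4.240e-01  1.000e-03]
contact_force [0.954 0.337 0.141]
width 70.022
grasp_force 0.0
q [-0.559  0.096  1.59   0.     1.455  1.283]
top [([416, 32, 20, 14, 131], [425.8, 38.5]), ([424, 49, 19, 8, 51], [433.5, 53.6]), ([272, 81, 30, 32, 305], [285.5, 95.9])]
wrist [([19, 30, 8, 5, 27], [23.0, 31.9]), ([281, 146, 8, 4, 26], [284.5, 147.3]), ([280, 152, 10, 33, 299], [284.0, 167.9])]
pred top (np.float64(385.3658346037785), np.float64(179.1738420497627)) wrist (np.float64(283.94889732077564), np.float64(171.459349929523))
```

View pics/f1.png

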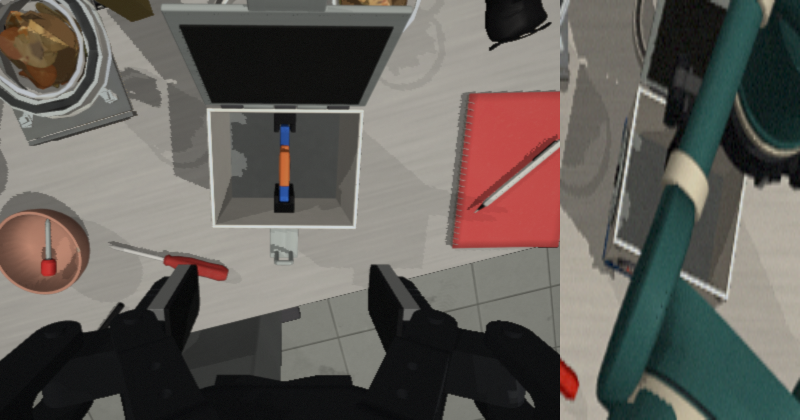

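The flap stands open behind the well, and the cassette tab (orange) is at (284,146–185) with the blue frame ends at rows 125 and 200. The rim corners are at about (208,110), (362,110), (357,228) and (213,228), and the pin is still in the bowl at (48,250).

```bash
python3 - <<'E'
from m2 import *
w=cap('wrist');o=r.get_obs()
ux=np.array([.964,-.265,0]);uy=np.array([.265,.964,0])
P=[onz(w,*p,135) for p in((208,110),(362,110),(357,228),(213,228))];c=sum(P)/4;print('rim centre',c,np.linalg.norm(P[0]-P[1]),np.linalg.norm(P[1]-P[2]))
d=P[0]-P[1];e=P[3]-P[2];print([np.arctan2(-v[0],v[1]) for v in(d,e)])
for p,z in(((284.4,146),123),((284.2,185),123),((284.5,122),90),((284.5,203),90)):
    q=onz(w,*p,z);print(p,q.round(1),((q-c)@ux).round(1),((q-c)@uy).round(1))
print(o['eef_pos'],R.from_rotvec(o['ee_rot']).as_matrix()[:,1].round(3))
E
```

```text
rim centre [ 546.83962887 -309.32077172  135.        ] 145.7295974541668 117.21793199285351
[np.float64(-0.27118791978156453), np.float64(-0.27148478663882525)]
(284.4, 146) [ 570.1 -315.2  123. ] 24.0 0.5
(284.2, 185) [ 531.8 -304.4  123. ] -15.8 0.8
(284.5, 122) [ 591.9 -321.5   90. ] 46.6 0.2
(284.5, 203) [ 505.4 -297.5   90. ] -43.1 0.4
[ 534.88114733 -304.17095854  326.61701481] [-0.267 -0.964 -0.   ]
```

Emit:
drive_tool(plan=[0.13, -0.04, -0.3, 0, 0, 0, 50, 0.13, -0.04, -0.7, 0, 0, 0, 50, 0, 0, -0.8, 0, 0, 0, 50, 0, 0, -0.8, 0, 0, 0, 50, 0, 0, -0.8, 0, 0, 0, 50], newtons=80)

```text
clock: 14.1
eef_pos: [548.0, -308.1, 152.6]
ee_rot: [-3.112, 0.423, 0.001]
contact_force: [-0.8, -1.1, 0.1]
width: 49.8
grasp_force: 0.0
```

Emit:
drive_tool(plan=[0, 0, 0, 0, 0, 0, 50, 0, 0, -0.6, 0, 0, 0, 50, 0, 0, -0.5, 0, 0, 0, 50, 0, 0, -0.4, 0, 0, 0, 50, 0, 0, -0.22, 0, 0, 0, 50])

```text
clock: 14.6
eef_pos: [547.8, -308.3, 69.1]
ee_rot: [-3.113, 0.423, 0.001]
contact_force: [-0.2, 0.4, 0.7]
width: 50.0
grasp_force: 0.0
```

Emit:
drive_tool(plan=[0, 0, 0, 0, 0, 0, 50, 0, 0, 0, 0, 0, 0, 3, 0, 0, 0, 0, 0, 0, 3, 0, 0, 0, 0, 0, 0, 3, 0, 0, 0, 0, 0, 0, 3])

```text
clock: 15.1
eef_pos: [548.6, -309.0, 71.9]
ee_rot: [3.112, -0.423, 0.005]
contact_force: [0.0, -1.0, 4.0]
width: 8.6
grasp_force: 78.6
```

Emit:
drive_tool(plan=[0, 0, 0, 0, 0, 0, 3, 0, 0, 0, 0, 0, 0, 3, 0, 0, 0, 0, 0, 0, 3])

```text
clock: 15.4
eef_pos: [548.6, -309.0, 71.9]
ee_rot: [3.112, -0.423, 0.005]
contact_force: [0.5, -0.7, 5.8]
width: 8.6
grasp_force: 78.6
```

Emit:
drive_tool(plan=[0, 0, 0.1, 0, 0, 0, 3, 0, 0, 0.2, 0, 0, 0, 3, 0, 0, 0.3, 0, 0, 0, 3, 0, 0, 0.3, 0, 0, 0, 3, 0, 0, 0.3, 0, 0, 0, 3])

```text
clock: 15.9
eef_pos: [547.0, -308.2, 131.6]
ee_rot: [3.113, -0.423, -0.001]
contact_force: [-0.4, -0.4, -0.8]
width: 8.7
grasp_force: 77.9
```

Emit:
drive_tool(plan=[0, 0, 0.4, 0, 0, 0, 3, 0, 0, 0.4, 0, 0, 0, 3, 0, 0, 0.4, 0, 0, 0, 3, 0, 0, 0.4, 0, 0, 0, 3, 0, 0, 0.4, 0, 0, 0, 3])

```text
clock: 16.4
eef_pos: [546.8, -308.2, 232.1]
ee_rot: [3.113, -0.423, 0.0]
contact_force: [-0.5, 0.0, -1.9]
width: 9.1
grasp_force: 77.9
```

Emit:
drive_tool(plan=[0, 0, 0.3, 0, 0, 0, 3, 0, 0, 0.2, 0, 0, 0, 3, 0, 0, 0.1, 0, 0, 0, 3, 0, 0, 0, 0, 0, 0, 3, 0, 0, 0, 0, 0, 0, 3])

```text
clock: 16.9
eef_pos: [546.7, -308.0, 258.9]
ee_rot: [-3.112, 0.423, 0.003]
contact_force: [0.4, -0.1, -1.6]
width: 9.1
grasp_force: 77.9
```

```bash
python3 - <<'E'
from m2 import *
o=obs();w=cap('wrist');s=cap('scene');print(orange(w)[0]);cv2.imwrite('pics/l1.png',w['pixels'])
p=o['eef_pos'];ux=np.array([.964,-.265,0])
h=cv2.cvtColor(s['pixels'],cv2.COLOR_BGR2HSV);m=((h[...,0]>95)&(h[...,0]<125)&(h[...,1]>110)&(h[...,2]>50)).astype(np.uint8);m[:,:180]=0;m[260:]=0
n,l,st,ce=cv2.connectedComponentsWithStats(m);print([st[i].tolist() for i in range(1,n) if st[i,4]>15])
# cassette corners predicted in scene: foot z = 10+lift
z=10+p[2]-71.9
for a in(-42,42):
  for dz in(0,80):print(a,dz,np.round(proj(s,np.array([547,-308.5,z+dz])+ux*a),0))
E
```

```text
clock 16.9
eef_pos [ 546.747 -307.959  258.949]
ee_rot [-3.112e+00  4.230e-01  3.000e-03]
contact_force [ 0.381 -0.079 -1.639]
width 9.116
grasp_force 77.923
q [-0.553  0.151  1.652 -0.     1.341  1.288]
[([0, 82, 6, 11, 41], [1.7, 85.8]), ([270, 236, 27, 128, 2525], [282.8, 308.4])]
[[296, 84, 31, 48, 355], [397, 115, 28, 16, 159], [307, 179, 33, 24, 123], [268, 180, 29, 26, 93]]
-42 0 [321. 130.]
-42 80 [323.  99.]
42 0 [295. 113.]
42 80 [297.  83.]
```

Emit:
drive_tool(plan=[0, 0, 0.1, 0, 0, 0.01, 3, 0, 0, 0.2, 0, 0, 0.0215, 3, 0, 0, 0.2, 0, 0, 0.0215, 3, 0, 0, 0.2, 0, 0, 0.0215, 3, 0, 0, 0.2, 0, 0, 0.0215, 3])

```text
clock: 17.5
eef_pos: [546.8, -308.0, 304.1]
ee_rot: [-3.095, -0.529, 0.002]
contact_force: [0.8, -0.5, -1.1]
width: 9.1
grasp_force: 78.1
```

Emit:
drive_tool(plan=[0, 0, 0.2, 0, 0, 0.0215, 3, 0, 0, 0.2, 0, 0, 0.0215, 3, 0, 0, 0.2, 0, 0, 0.0215, 3, 0, 0, 0.2, 0, 0, 0.0215, 3, 0, 0, 0.2, 0, 0, 0.0215, 3])

```text
clock: 18.0
eef_pos: [546.9, -308.1, 354.1]
ee_rot: [-2.745, -1.524, 0.002]
contact_force: [0.3, -0.1, -0.9]
width: 9.1
grasp_force: 78.1
```

Emit:
drive_tool(plan=[0, 0, 0.2, 0, 0, 0.0215, 3, 0, 0, 0.2, 0, 0, 0.0215, 3, 0, 0, 0.1, 0, 0, 0.0215, 3, 0, 0, 0, 0, 0, 0.0215, 3, 0, 0, 0, 0, 0, 0.0035, 3])

```text
clock: 18.5
eef_pos: [547.1, -308.2, 379.2]
ee_rot: [-2.219, -2.222, 0.0]
contact_force: [0.2, 0.2, -1.6]
width: 8.6
grasp_force: 78.1
```

Emit:
drive_tool(plan=[0, 0, 0, 0, 0, 0, 3, 0, 0, 0, 0, 0, 0, 3, 0, 0, 0, 0, 0, 0, 3])

```text
clock: 18.8
eef_pos: [547.1, -308.2, 379.5]
ee_rot: [-2.223, -2.219, 0.0]
contact_force: [-1.1, -0.9, -1.1]
width: 8.7
grasp_force: 78.1
```

```bash
python3 - <<'E'
from m2 import *
o=obs();y=R.from_rotvec(o['ee_rot']).as_matrix()[:,1];print(y.round(4),np.degrees(np.arctan2(y[1],y[0])))
s=cap('scene');p=o['eef_pos'];w=cap('wrist');print(orange(w)[0])
h=cv2.cvtColor(s['pixels'],cv2.COLOR_BGR2HSV);m=((h[...,0]>95)&(h[...,0]<125)&(h[...,1]>110)&(h[...,2]>50)).astype(np.uint8);m[:,:180]=0;m[260:]=0
n,l,st,ce=cv2.connectedComponentsWithStats(m);print([st[i].tolist() for i in range(1,n) if st[i,4]>15])
z=10+p[2]-71.9
for a in(-42,42):
  for dz in(0,80):print(a,dz,np.round(proj(s,np.array([p[0],p[1]+a,z+dz])),0))
# yaw from blue contour corners in wrist: tab edges
hw=cv2.cvtColor(w['pixels'],cv2.COLOR_BGR2HSV);mw=((hw[...,0]>95)&(hw[...,0]<125)&(hw[...,1]>110)&(hw[...,2]>50)).astype(np.uint8)
n,l,st,ce=cv2.connectedComponentsWithStats(mw)
for i in range(1,n):
    if st[i,4]>300:
        c=np.argwhere(l==i)[:,::-1].astype(np.float32);v=cv2.fitLine(c,2,0,.01,.01).ravel();print(st[i],v.round(3))
b=cap('top');hb=cv2.cvtColor(b['pixels'],cv2.COLOR_BGR2HSV);mb=((hb[...,0]<15)&(hb[...,1]>70)&(hb[...,2]>90)).astype(np.uint8);mb[:, :180]=0;mb[:,260:]=0;mb[:160]=0;mb[230:]=0
c=max(cv2.findContours(mb,0,2)[0],key=cv2.contourArea);print('bowl',cv2.fitEllipse(c),red(b,(195,170,250,225))[0::2])
E
```

```text
clock 18.8
eef_pos [ 547.114 -308.178  379.49 ]
ee_rot [-2.223 -2.219  0.   ]
contact_force [-1.092 -0.906 -1.081]
width 8.718
grasp_force 78.055
q [-0.553  0.121  1.471 -0.     1.551 -0.551]
[ 1.0e+00 -1.5e-03 -7.0e-04] -0.08805818642556539
[([273, 236, 21, 13, 243], [283.2, 241.7]), ([271, 274, 27, 90, 2159], [283.4, 318.4])]
[[320, 29, 7, 14, 31], [300, 42, 26, 41, 317], [397, 115, 28, 16, 164], [307, 179, 33, 24, 119], [268, 180, 29, 26, 86]]
-42 0 [321.  65.]
-42 80 [324.  29.]
42 0 [300.  83.]
42 80 [302.  46.]
[ 272  163   24   73 1564] [  0.     -1.    283.315 200.412]
bowl ((222.1539306640625, 197.03131103515625), (51.841712951660156, 52.37904357910156), 39.92036056518555) (array([219.51898734, 208.62025316]), 79)
```

```bash
python3 -c "
from plant import r
print(r.sign_off())"
```

```text
the job is handed in; nothing more can be done
None
```

I handed the job in at about 19 s. The pin is in the bowl and the bowl has not moved. The flap was open at the last look, just before I took out the cassette. The gripper holds the cassette still, upright and well above the unit, with its mesh square to the front edge within about 0.1° going by the gripper's angle. I did not re-measure the screwdriver and timer at the end.

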